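# Pack the row of snack pots into the sliding-cover box, same order

## Task

Slide the snack box's cover fully back and move the four lidded pots from the row on the tray into the box, one to each bay, standing upright and in the same left-to-right order as they stand in the row now. Then slide the cover fully shut over them; do not tip any pot over on the way.

Things in the scene. Friction and masses are not known exactly. Their poses are not given: they have to be found in the camera images.
- pot_wide: Wide round white pot with a flat metal lid: 52 mm across, 46 mm tall, 120 g (may vary), straight sides. Origin at the centre of its underside, z up. It starts on the wide round coaster.
- pot_slim: Slim round white pot with a flat metal lid: 38 mm across, 56 mm tall, about 120 g, straight sides. Origin at the centre of its underside, z up. It starts on the small round coaster.
- pot_square: Square white pot with a flat metal lid: 46 x 46 mm, 50 mm tall, about 120 g. Origin at the centre of its underside, x and y square to its sides. It starts on the square coaster.
- pot_oblong: Oblong white pot with a flat metal lid: 40 mm along its own x, 58 mm along its own y, 48 mm tall, about 120 g. Origin at the centre of its underside. It starts with its long side roughly along the row, on the oblong coaster; it fits a bay with its long side along the box's long side.
- coaster_wide: Round cork coaster 66 mm across, 5 mm thick, fixed on the dark wooden tray (its top 12 mm above the worktop). Origin at the centre of its underside, y to the robot's left along the row. The four coasters form the row, about 85 mm apart; each pot starts on its own.
- coaster_slim: Small round cork coaster 52 mm across, 5 mm thick, fixed on the dark wooden tray (its top 12 mm above the worktop). Origin at the centre of its underside, y to the robot's left along the row. The four coasters form the row, about 85 mm apart; each pot starts on its own.
- coaster_square: Square cork coaster 60 x 60 mm, 5 mm thick, fixed on the dark wooden tray (its top 12 mm above the worktop). Origin at the centre of its underside, y to the robot's left along the row. The four coasters form the row, about 85 mm apart; each pot starts on its own.
- coaster_oblong: Oblong cork coaster 54 mm (x) by 72 mm (y), 5 mm thick, fixed on the dark wooden tray (its top 12 mm above the worktop). Origin at the centre of its underside, y to the robot's left along the row. The four coasters form the row, about 85 mm apart; each pot starts on its own.
- box: White snack box, fixed, 130 mm (x) by 330 mm (y); walls 66 mm high, 6 thick; floor 6 thick. Origin: centre of underside; x points away from the robot, y to its left, turned up to 0.18 rad. Four bays in a row along y, each 118 (x) by 76 mm (y), centred at x 0, y +121, +40, -40, -121 mm; dividers rise 18 mm above the floor. It stands left or right of the robot's midline, the tray on the other side.
- cover (a joint): Opening in m of the box's flat wooden cover (underside 67, top 73 mm above worktop): 0 shut, 0.12 fully back along box +x, all bays clear. Starts 0 to 0.04 open; about 2 N friction, stays put. Dark grip bar on top: 12 mm thick (box x), 70 long (y), 22 tall, top 95 mm above worktop, centred at box x = 20 mm + opening, y 0. It can be pinched from above.
Mind the look-alikes: they are no part of the job. What is shaped like the pot_slim but orange or purple is not meant.

How it is judged:
By the outcome, as a careful person would: the job done as asked, in the order asked, and still so for the second after the job is handed in, with the robot touching nothing.
It also fails if it takes over 120 s, if anything falls off the work surface, if the arm or the gripper's body presses on something with over 40 N, if the wrist force passes 120 N, or if a joint passes its speed limit or range.

## Robot

A 7-joint arm with a two-finger parallel gripper is mounted at the origin on the work surface. World frame = base frame: x ahead of the robot, y to its left, z up, the work surface at z = 0. Lengths are in m, angles in rad, forces in N, time in s.
With the tool pointing down it reaches from about 0.425 to 0.925 m from the base axis. Payload 6.8 kg.
Tool frame: the origin (TCP) lies at the very end of the fingers, on their centre line; the grasp point (between the pads) lies 19 mm behind it; z points along the fingers, y is the line along which they close (so a half turn about z gives the same grasp; the last joint's range is limited). The gripper opens to 85 mm and grips with 20 to 120 N. Pads are 22 mm wide; open, the fingers measure 114 mm over their backs; the gripper's body (76 mm by 85 mm) begins 54 mm behind the grasp point. The pads swing forward as they close: fully open they stand 13 mm farther back than shut.
Start: joints at [-1.227, 0.477, 0.022, 1.555, -0.011, 1.109, -0.083], TCP at [0.295, 0.607, 0.203] pointing down, gripper open.
Joint ranges: [-2.96, 2.96], [-0.34, 2.1], [-1.41, 1.46], [0.24, 2.44], [-1.37, 4.51], [0.17, 1.92], [-2.96, 2.96]. Speed limits (rad/s): [2.39, 2.39, 3.14, 3.14, 3.14, 3.14, 3.14].

## Interface

Orientations are given as a unit quaternion [w, x, y, z].
In Python, from station import bot gives the robot as it stands. The module is installed in compiled form; this text tells all that it offers.
- The arm moves only by the shell command python3 -m jog 'ROWS' [OPENING] [FORCE]. ROWS is JSON, a list of rows, each a list of 4 numbers: the shift along the tool's x, y, z in cm, then the turn about the tool's z in rad. In form: [[x, y, z, spin], ...]. A call has 1 to 20 rows; each row is the pose to reach, as a shift and turn from the pose commanded when the call began, along the tool's axes at that moment; what a row does not reach only later rows make up. A row lasts 1/12 s, in which the tool goes at most 41.7 mm and 7.16 degrees, less where a joint would pass 70% of its speed; a pose out of reach is approached as far as the arm can. A call with a gripper value outside its range is refused whole. OPENING is the closure, from -1 (fully open) to 1 (shut), set as the call begins (- or left out, the last holds). The fingers move at their own pace and stop on an object; FORCE is the grip in N (left out, the last holds). Time passes only in rows, so rows that repeat a pose let the fingers close. It gives the time, the measured TCP pose, the force, the opening and the grip force at its end, in the units of the state.
- bot.get_obs(): the state, without advancing time (a new reading comes with each control period).
- bot.read_camera(name): name is "side" or "top" or "wrist"; returns a dict with "pixels" (480x640x3 uint8, red, green, blue), "depth" (480x640 float32, m along the optical axis (not along the pixel's ray), 0 where there is no reading), "fovy" (degrees; the focal length in pixels is half the picture's height over the tangent of half this angle, whatever the lens; pixels are square), "cx", "cy" (the principal point, pixels), "pose" (4x4, takes a point from camera to world coordinates). Camera axes: x right, y down, z forward; pixel columns grow to the right and rows downward; lengths in m; the calibration is good to about 2 mm. A picture is of the moment at which its call begins.
- bot.hand_in(): hands the job in; it is judged then, once.
The state is a dict: "t": time; "q": joint angles; "joint_vel": joint speeds; "joint_torque": joint torques, N m; "eef_pos": TCP position; "tool_rot": TCP orientation; "contact_force": force on the tool from outside, world axes, zero at the start; "torque": the same for the moment, N m; "gripper_width": opening from 0.0 (shut) to 1.0 (fully open); "grasp_force": force on a finger pad.
Only numpy, scipy, OpenCV 4.12 (cv2) and the standard library are available. Lean on these libraries where they do the work, as an engineer would, in place of code of your own. Each camera call takes 0.05 s, during which the arm holds its last target. There are 200 camera calls.

## Working session

There is one attempt and no reset: what is moved stays moved. The work goes in short steps, Python scripts to look and compute and a shell command to move; the robot and the scene stay as the last step left them, time stands still between calls to the robot, and variables do not carry over. Pictures are saved under pics/ and viewed, at most 14 in all, crops included, and the job is handed in when it is done.

```bash
mkdir -p pics; cat > h.py <<'E'
import numpy as np, cv2
from station import bot
def cam(n,save=None):
    c=bot.read_camera(n)
    if save: cv2.imwrite(f'pics/{save}.png',c['pixels'][:,:,::-1])
    return c
def f(c): return 240/np.tan(np.radians(c['fovy'])/2)
def ray(c,u,v,z):
    d=c['pose'][:3,:3]@np.array([(u-c['cx'])/f(c),(v-c['cy'])/f(c),1]); o=c['pose'][:3,3]
    return o+d*(z-o[2])/d[2]
def cloud(c):
    v,u=np.mgrid[:480,:640]; d=c['depth']
    p=np.stack([(u-c['cx'])/f(c)*d,(v-c['cy'])/f(c)*d,d],-1)
    return p@c['pose'][:3,:3].T+c['pose'][:3,3]
E
python3 - <<'E'
from h import *
o=bot.get_obs(); print({k:np.round(v,3).tolist() for k,v in o.items()})
for n in('top','side'):
    c=cam(n,n+'0'); print(n,c['fovy'],c['cx'],c['cy'],c['pose'].round(3).tolist(),(c['depth']>0).mean()); np.savez(n+'0.npz',**c)
E
```

```text
{'t': 0.0, 'q': [-1.227, 0.478, 0.022, 1.556, -0.011, 1.109, -0.083], 'joint_vel': [-0.0, 0.0, 0.001, 0.001, 0.001, -0.001, -0.001], 'joint_torque': [0.001, -59.647, 1.608, -28.118, 0.013, 0.009, 0.0], 'eef_pos': [0.294, 0.607, 0.202], 'tool_rot': [-0.0, 0.224, 0.975, -0.001], 'contact_force': [0.395, 0.677, 1.005], 'torque': [-0.011, 0.015, -0.003], 'grasp_force': 0.0, 'gripper_width': 1.001}
top 45.67814955067975 306.857100242622 237.89475285475703 [[-0.015, -0.991, 0.136, 0.321], [-0.999, 0.011, -0.036, 0.009], [0.034, -0.136, -0.99, 1.142], [0.0, 0.0, 0.0, 1.0]] 0.9961588541666667
side 57.46979825331715 314.3411152642207 243.7998541444925 [[0.962, -0.179, 0.205, 0.29], [-0.271, -0.587, 0.763, -0.655], [-0.016, -0.79, -0.613, 0.597], [0.0, 0.0, 0.0, 1.0]] 0.9961360677083333
```

View pics/top0.png

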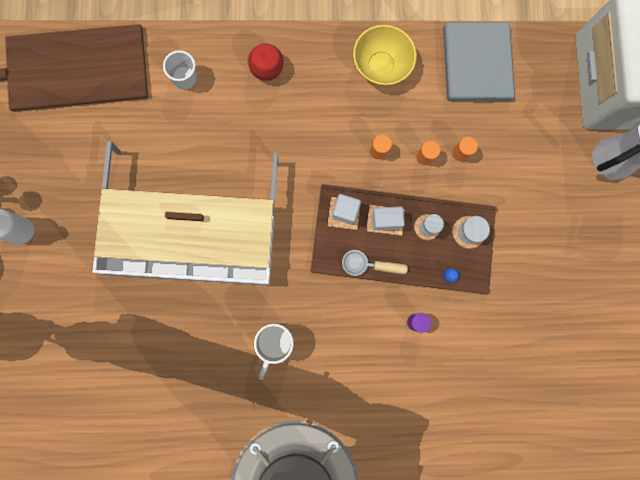

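View pics/side0.png

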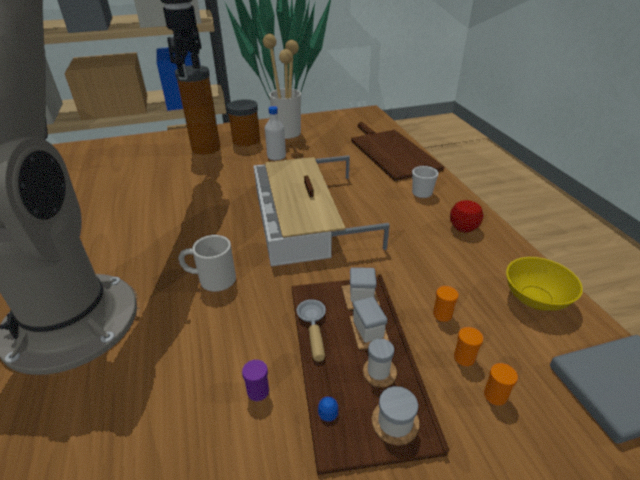

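Left to right the row is square, oblong, slim and wide, at pixels (346,210), (388,217), (431,226) and (474,231). The box is on the left with its grip bar at (185,216). The orange and purple pots are decoys. Next I'll measure.

```bash
cat > m.py <<'E'
from h import *
def lids(c,y0=-.5,y1=-.0,x0=.3,x1=.75,zmin=.045,zmax=.09):
    P=cloud(c); m=((P[...,2]>zmin)&(P[...,2]<zmax)&(P[...,1]>y0)&(P[...,1]<y1)&(P[...,0]>x0)&(P[...,0]<x1)).astype(np.uint8)
    n,L,s,_=cv2.connectedComponentsWithStats(m,connectivity=4)
    for i in range(1,n):
        if s[i,4]<100: continue
        p=P[L==i]; zt=np.percentile(p[:,2],70); p=p[p[:,2]>zt-.006]
        r=cv2.minAreaRect((p[:,:2]*1000).astype(np.float32))
        px=c['pixels'][L==i].mean(0).astype(int)
        print('z',zt.round(4),'mean',p[:,:2].mean(0).round(4),'rect',np.round(r[0],1),np.round(r[1],1),round(r[2],1),px,s[i,:4])
E
python3 - <<'E'
from m import *
for n in('top','side'):
    c=dict(np.load(n+'0.npz')); c['fovy']=float(c['fovy']); print(n); lids(c)
    P=cloud(c)
    if n=='top':
        print('tray z',P[235:245,320:330,2].mean(),'table',P[330:350,150:200,2].mean())
        hsv=cv2.cvtColor(c['pixels'],cv2.COLOR_RGB2HSV)
        m=(P[...,2]>.064)&(P[...,2]<.08)&(P[...,1]>.0)&(P[...,1]<.5)&(P[...,0]>.3)&(P[...,0]<.75)
        p=P[m]; w=hsv[m][:,1]
        q=p[(w>60)]; r=cv2.minAreaRect((q[:,:2]*1000).astype(np.float32)); print('cover',r,np.median(q[:,2]),len(q))
        a=p[w<=40]; print('white rim',len(a),cv2.minAreaRect((a[:,:2]*1000).astype(np.float32)))
        b=P[(P[...,2]>.085)&(P[...,2]<.11)&(P[...,1]>.1)&(P[...,1]<.4)&(P[...,0]>.4)&(P[...,0]<.7)]
        print('bar',len(b),cv2.minAreaRect((b[:,:2]*1000).astype(np.float32)),b.mean(0))
        for uv in((95,271),(268,283)): print('near corners',ray(c,*uv,.066))
E
```

```text
top
z 0.056 mean [ 0.6582 -0.1808] rect [ 659.1 -181.3] [35.5 37.3] 45.7 [234 145  75] [372 134  19  20]
z 0.0556 mean [ 0.6533 -0.3526] rect [ 653.6 -353. ] [35.1 38.5] 43.7 [232 142  73] [457 136  20  20]
z 0.0559 mean [ 0.6455 -0.2774] rect [ 646.3 -277.9] [36.6 36.4] 42.8 [234 144  75] [420 140  20  20]
z 0.0666 mean [ 0.5279 -0.1064] rect [ 528.5 -106.6] [45.9 45.7] 71.6 [187 192 195] [332 193  29  29]
z 0.0648 mean [ 0.5094 -0.1878] rect [ 510.1 -187.9] [40.8 58.7] 1.7 [182 187 191] [373 206  31  22]
z 0.0728 mean [ 0.4942 -0.2723] rect [ 494.  -272.4] [35.7 36.7] 88.6 [178 182 185] [421 214  22  20]
z 0.0631 mean [ 0.4847 -0.3575] rect [ 484.6 -357.5] [49.4 50.6] 1.1 [184 189 193] [461 216  28  27]
z 0.0563 mean [ 0.3111 -0.2441] rect [ 312.4 -244.6] [37.2 22.7] 89.1 [137  78 173] [410 313  21  13]
tray z 0.022633850722385412 table 0.002254122152856438
cover ((478.91265869140625, 200.3084716796875), (335.791015625, 328.82122802734375), 88.29922485351562) 0.07189785126216819 11543
white rim 723 ((485.09063720703125, 189.1126708984375), (356.66571044921875, 327.49871826171875), 
[... 374 characters left out ...]
 mean [ 0.6552 -0.1851] rect [ 656.2 -184.1] [37.3 37.4] 67.8 [161  88  10] [436 286  23  19]
z 0.0642 mean [ 0.5062 -0.1935] rect [ 507. -190.] [39.4 59.3] 2.0 [115 120 124] [353 297  34  35]
z 0.0554 mean [ 0.6422 -0.2814] rect [ 643.7 -280.3] [36.8 37.1] 1.8 [162  89   9] [458 327  26  22]
z 0.0722 mean [ 0.4914 -0.2764] rect [ 492.3 -275. ] [38.3 36.6] 23.8 [111 116 119] [368 338  26  31]
z 0.0556 mean [ 0.3101 -0.2487] rect [ 311.6 -246.4] [22.8 39.4] 0.1 [ 95  50 121] [250 359  18  26]
z 0.0555 mean [ 0.65   -0.3569] rect [ 651.1 -355.6] [37.7 37.3] 71.8 [162  88   9] [489 363  29  26]
z 0.0626 mean [ 0.4818 -0.3619] rect [ 482.7 -360.2] [51.4 50.6] 37.4 [119 125 129] [379 386  39  41]
```

```bash
cat > go.py <<'E'
import sys
from h import *
from scipy.spatial.transform import Rotation as R
def state():
    o=bot.get_obs(); q=o['tool_rot']; return o,R.from_quat([q[1],q[2],q[3],q[0]]).as_matrix()
def go(x,y,z,yaw):
    "rows (cm,rad) to bring TCP to x,y,z with tool y at angle yaw (mod pi) in world"
    o,M=state(); d=M.T@(np.array([x,y,z])-o['eef_pos'])*100
    a=np.arctan2(M[1,1],M[0,1]); s=(a-yaw+np.pi/2)%np.pi-np.pi/2
    print('row',d.round(2).tolist(),'spin',round(s,3),'tcp',np.round(o['eef_pos'],4),'yaw',round(a,3),'q7',round(o['q'][6],2),'t',o['t'])
if __name__=='__main__': go(*map(float,sys.argv[1:5]))
E
python3 -m jog '[[0,0,-4,0],[0,0,-8,0],[0,0,-10,0]]' 
python3 go.py 0.51 0.2 0.2 -0.081
python3 - <<'E'
from h import *
c=dict(np.load('top0.npz')); P=cloud(c)
m=(P[...,1]>.42)&(P[...,2]>.03)&(P[...,0]<.6); print(P[m].min(0),P[m].max(0))
E
```

```text
t: 0.35
eef_pos: [0.2952, 0.6084, 0.3068]
tool_rot: [0.0, 0.224, 0.975, 0.002]
contact_force: [0.6, 0.5, 0.9]
gripper_width: 0.999
grasp_force: 0.0
row [-37.16, -27.4, 10.55] spin 1.2 tcp [0.2952 0.6084 0.3068] yaw 1.119 q7 -0.08 t 0.35
[0.47196029 0.51013856 0.0301443 ] [0.52678816 0.54370087 0.11291366]
```

```bash
python3 -m jog '[[-3,-2.2,0,0.1],[-6,-4.4,0,0.2],[-9,-6.6,0,0.3],[-12,-8.8,0,0.4],[-15,-11,0,0.5],[-18,-13.3,0,0.6],[-21,-15.5,0,0.7],[-24,-17.7,0,0.8],[-27,-20,1,0.9],[-30,-22,3,1.0],[-33,-24.3,5,1.1],[-36,-26.5,7,1.2],[-37.2,-27.4,9,1.2],[-37.2,-27.4,10,1.2],[-37.2,-27.4,10,1.2]]' -0.3
python3 - <<'E'
from go import *
c=cam('wrist','w1'); P=cloud(c)
b=P[(P[...,2]>.085)&(P[...,2]<.11)&(P[...,1]>.1)&(P[...,1]<.3)&(P[...,0]>.4)&(P[...,0]<.65)]
print(len(b),b.mean(0),cv2.minAreaRect((b[:,:2]*1000).astype(np.float32)))
go(.51,.2,.078,-.081)
E
```

```text
t: 1.6
eef_pos: [0.5082, 0.1969, 0.1999]
tool_rot: [-0.001, 0.736, 0.677, -0.002]
contact_force: [0.2, 1.6, -0.3]
gripper_width: 0.649
grasp_force: 0.0
1587 [0.51048105 0.20361356 0.09410288] ((510.2430725097656, 201.88131713867188), (69.76470184326172, 11.865028381347656), 85.55408477783203)
row [0.15, 0.16, 12.35] spin 0.0 tcp [0.5086 0.1987 0.2015] yaw -0.081 q7 -0.44 t 1.65
```

View pics/w1.png

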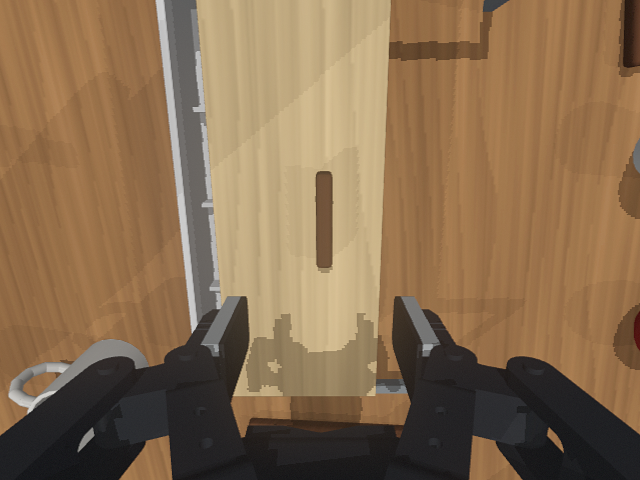

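The wrist view shows the bar at (324,220), centred between the fingers, and the box's front rim as a line near columns 160–200. I'll descend and pinch the bar.

```bash
python3 -m jog '[[0.0,0.16,3,0],[0.0,0.16,6,0],[0.0,0.16,9,0],[0.0,0.16,11,0],[0.0,0.16,12,0],[0.0,0.16,12.3,0],[0.0,0.16,12.3,0],[0,0.16,12.3,0]]' -0.3
python3 -m jog '[[0,0,0,0],[0,0,0,0],[0,0,0,0],[0,0,0,0],[0,0,0,0],[0,0,0,0],[0,0,0,0]]' 1 40
python3 go.py 0.602 0.1945 0.078 -.081
```

```text
t: 2.32
eef_pos: [0.5123, 0.1994, 0.081]
tool_rot: [0.0, 0.735, 0.678, 0.001]
contact_force: [-0.2, 0.5, 0.2]
gripper_width: 0.653
grasp_force: 0.0
t: 2.9
eef_pos: [0.5113, 0.1982, 0.0795]
tool_rot: [-0.0, 0.735, 0.678, 0.0]
contact_force: [1.2, -0.3, -0.4]
gripper_width: -0.004
grasp_force: 0.0
row [0.36, 9.07, 0.15] spin 0.0 tcp [0.5113 0.1982 0.0795] yaw -0.081 q7 -0.36 t 2.9
```

```bash
python3 - <<'E'
from go import *
cam('wrist','w2'); cam('side','s2')
E
```

```text
(no output)
```

View pics/w2.png

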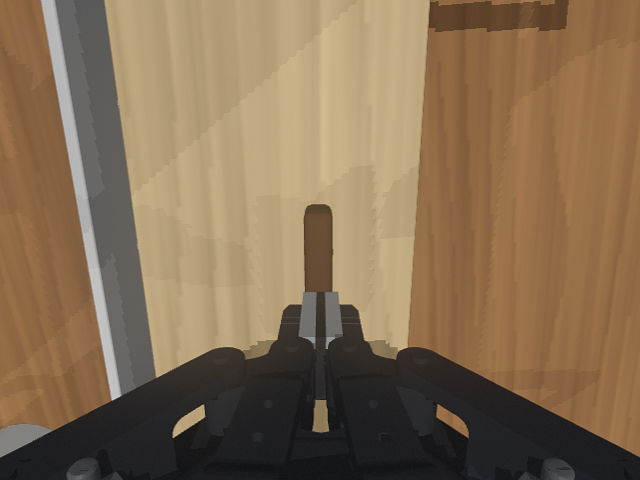

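The bar shows at (318,250), but the pads look shut at (320,300). I'll check depth and force to find out where they are.

```bash
python3 - <<'E'
from go import *
c=cam('wrist'); P=cloud(c); o=bot.get_obs(); print({k:np.round(v,4).tolist() for k,v in o.items()})
for uv in((318,250),(318,285),(306,300),(321,300),(336,300),(321,330),(200,300)): print(uv,P[uv[1],uv[0]].round(4))
E
```

```text
{'t': 3.05, 'q': [-0.7604, 0.4419, 0.3506, 1.9866, -0.2175, 0.7488, -0.3616], 'joint_vel': [0.0005, 0.0009, -0.0008, -0.0018, 0.0008, -0.0006, -0.0008], 'joint_torque': [0.0009, -47.5284, 5.3521, -20.9, 0.0098, 0.0022, -0.0001], 'eef_pos': [0.5113, 0.1982, 0.0795], 'tool_rot': [-0.0, 0.7352, 0.6779, -0.0], 'contact_force': [-1.0596, 0.4463, -0.2322], 'torque': [-0.0066, -0.0175, -0.0455], 'grasp_force': 0.0, 'gripper_width': 0.0027}
(318, 250) [0.5117 0.2208 0.0945]
(318, 285) [0.5104 0.2052 0.0943]
(306, 300) [0.5065 0.2097 0.1184]
(321, 300) [0.512  0.2101 0.1203]
(336, 300) [0.5174 0.2092 0.1194]
(321, 330) [0.512 0.21  0.142]
(200, 300) [0.5166 0.2694 0.2506]
```

View pics/s2.png

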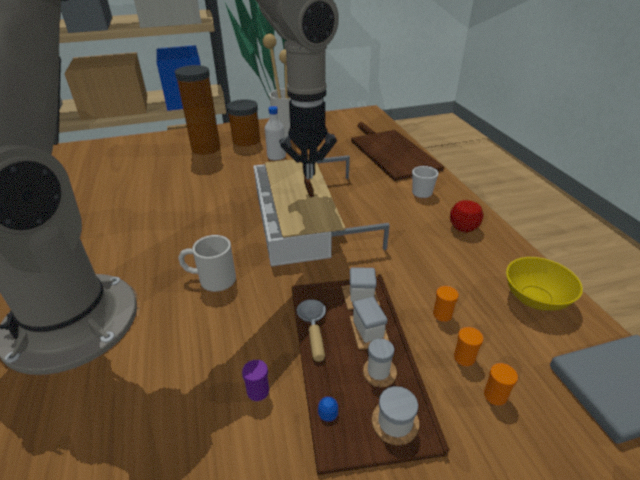

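```bash
python3 - <<'E'
from go import *
c=cam('wrist'); P=cloud(c)
for v in range(280,312,3): print(v,P[v,308].round(4),P[v,334].round(4),c['pixels'][v,308])
print(c['pose'].round(4).tolist())
s=cam('side'); P=cloud(s)
img=s['pixels'][130:230,260:360,::-1]; cv2.imwrite('pics/s3.png',cv2.resize(img,(600,600),interpolation=cv2.INTER_NEAREST))
for v in range(160,200,3): print(v,[P[v,u].round(3).tolist() for u in (307,311,315)])
E
```

```text
280 [0.5063 0.2075 0.0935] [0.5174 0.198  0.0719] [97 71 50]
283 [0.5063 0.2065 0.0943] [0.5173 0.1968 0.0726] [98 72 52]
286 [0.5061 0.2048 0.0936] [0.5172 0.1949 0.072 ] [97 72 52]
289 [0.5059 0.2034 0.0934] [0.5171 0.1935 0.0724] [96 70 50]
292 [0.5071 0.2101 0.1122] [0.5169 0.2092 0.112 ] [111 109 107]
295 [0.5072 0.2102 0.1154] [0.5168 0.2089 0.114 ] [116 114 112]
298 [0.5072 0.2099 0.1172] [0.5167 0.2095 0.1181] [117 116 113]
301 [0.5074 0.2105 0.1212] [0.5166 0.2089 0.1195] [116 116 112]
304 [0.5074 0.2102 0.123 ] [0.5165 0.2092 0.1224] [116 115 112]
307 [0.5075 0.2102 0.1255] [0.5164 0.2089 0.1243] [114 114 112]
310 [0.5076 0.2104 0.1283] [0.5164 0.2094 0.1276] [114 114 111]
[[0.9967, -0.0781, -0.0229, 0.5166], [-0.0814, -0.9573, -0.2775, 0.2694], [-0.0003, 0.2785, -0.9605, 0.2506], [0.0, 0.0, 0.0, 1.0]]
160 [[0.504, 0.188, 0.154], [0.513, 0.186, 0.154], [0.521, 0.184, 0.153]]
163 [[0.504, 0.187, 0.147], [0.513, 0.19, 0.145], [0.523, 0.192, 0.142]]
166 [[0.504, 0.188, 0.14], [0.512, 0.186, 0.139], [0.523, 0.19, 0.136]]
169 [[0.504, 0.189, 0.131], [0.511, 0.183, 0.134], [0.522, 0.188, 0.129]]
172 [[0.502, 0.184, 0.127], [0.512, 0.186, 0.124], [0.29, -0.655, 0.597]]
175 [[0.503, 0.186, 0.118], [0.511, 0.184, 0.118], [0.542, 0.264, 0.071]]
178 [[0.503, 0.187, 0.11], [0.528, 0.248, 0.073], [0.538, 0.248, 0.072]]
181 [[0.507, 0.206, 0.091], [0.525, 0.238, 0.071], [0.534, 0.235, 0.071]]
184 [[0.503, 0.19, 0.093], [0.512, 0.187, 0.093], [0.53, 0.219, 0.072]]
187 [[0.502, 0.186, 0.088], [0.507, 0.17, 0.096], [0.526, 0.205, 0.072]]
190 [[0.502, 0.187, 0.079], [0.506, 0.165, 0.091], [0.522, 0.192, 0.072]]
193 [[0.501, 0.184, 0.073], [0.506, 0.167, 0.082], [0.52, 0.184, 0.07]]
196 [[0.498, 0.173, 0.072], [0.506, 0.166, 0.075], [0.515, 0.167, 0.073]]
199 [[0.494, 0.157, 0.074], [0.503, 0.157, 0.072], [0.512, 0.155, 0.072]]
```

View pics/s3.png

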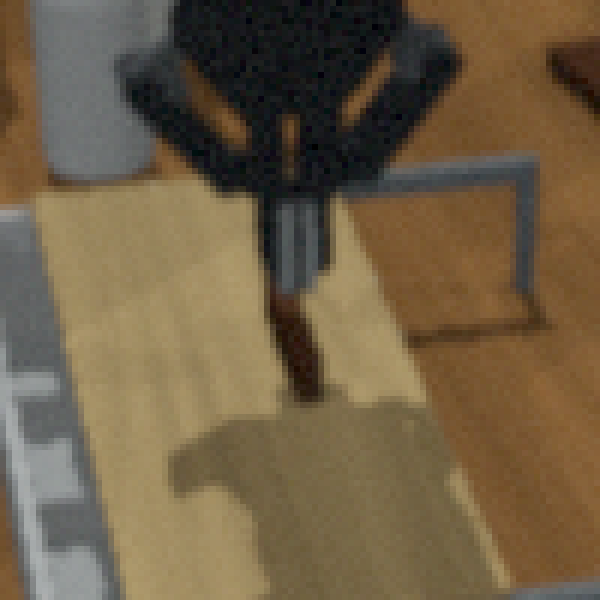

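Both cameras put the fingertips at z ≈ 0.111, while the state reads 0.0795. So the reported TCP lies about 31 mm beyond the real tips, and the pads shut above the bar without touching it. I'll allow for this offset from here on, and check it again after the next grasp.

```bash
python3 -m jog '[[0,0,0,0],[0,0,0,0],[0,0,0,0],[0,0,0,0],[0,0,1,0],[0,0,2,0],[0,0,2.8,0],[0,0,3.1,0],[0,0,3.1,0]]' -0.2
python3 -m jog '[[0,0,0,0],[0,0,0,0],[0,0,0,0],[0,0,0,0],[0,0,0,0],[0,0,0,0],[0,0,0,0]]' 1 40
python3 go.py 0.602 0.1945 0.048 -.081
```

```text
t: 3.9
eef_pos: [0.5104, 0.1977, 0.047]
tool_rot: [-0.0, 0.735, 0.678, -0.001]
contact_force: [-0.1, -0.5, -0.2]
gripper_width: 0.597
grasp_force: 0.0
t: 4.48
eef_pos: [0.5116, 0.1984, 0.0489]
tool_rot: [0.0, 0.735, 0.678, 0.0]
contact_force: [-1.3, -0.2, 4.3]
gripper_width: 0.128
grasp_force: 41.3
row [0.35, 9.04, 0.1] spin 0.0 tcp [0.5116 0.1984 0.0489] yaw -0.081 q7 -0.34 t 4.4833
```

```bash
python3 -m jog '[[0,0.5,0,0],[0,1.2,0,0],[0,2,0,0],[0,3,0,0],[0,4,0,0],[0,5,0,0],[0,6,0,0],[0,7,0,0],[0,7.8,0,0],[0,8.4,0,0],[0,8.8,0,0],[0,8.8,0,0],[0,8.8,0,0]]'
python3 -m jog '[[0,0.2,0,0],[0,0.4,0,0],[0,0.5,0,0],[0,0.5,0,0],[0,0.5,0,0]]'
python3 go.py 0.602 0.1945 0.048 -.081
```

```text
t: 5.57
eef_pos: [0.6003, 0.1915, 0.049]
tool_rot: [0.001, 0.735, 0.678, 0.001]
contact_force: [3.3, 0.7, 3.7]
gripper_width: 0.127
grasp_force: 41.1
t: 5.98
eef_pos: [0.6006, 0.1915, 0.0489]
tool_rot: [-0.002, 0.735, 0.678, -0.002]
contact_force: [-11.1, 0.8, 16.7]
gripper_width: 0.134
grasp_force: 42.8
row [0.31, 0.12, 0.09] spin 0.001 tcp [0.6006 0.1915 0.0489] yaw -0.08 q7 -0.26 t 5.9833
```

The cover is at its stop, shown by −11 N along x. I'll release, lift, and measure the box from the wrist and top cameras.

```bash
python3 -m jog '[[0,0,0,0],[0,0,0,0],[0,0,0,0],[0,0,0,0],[0,0,-3,0],[0,-1,-6,0],[0,-3,-9,0],[0,-6,-12,0],[0,-9,-15,0],[0,-12,-18,0],[0,-13.5,-20,0],[0,-13.5,-22,0],[0,-13.5,-22,0],[0,-13.5,-22,0]]' -0.3
python3 - <<'E'
from go import *
go(.5,.2,.3,-.081)
c=cam('wrist','w4'); P=cloud(c); np.savez('w4.npz',**c)
t=cam('top','t4'); Q=cloud(t); np.savez('t4.npz',**t)
for n,c,P in(('w',c,P),('t',t,Q)):
    R=(P[...,0]>.3)&(P[...,0]<.72)&(P[...,1]>.0)&(P[...,1]<.42)
    b=P[R&(P[...,2]>.085)&(P[...,2]<.11)]; print(n,'bar',len(b),cv2.minAreaRect((b[:,:2]*1000).astype(np.float32)))
    hsv=cv2.cvtColor(c['pixels'],cv2.COLOR_RGB2HSV)
    m=R&(P[...,2]>.058)&(P[...,2]<.072)&(hsv[...,1]<60)
    p=P[m]; th=-.08; q=np.c_[p[:,0]*np.cos(th)+p[:,1]*np.sin(th),-p[:,0]*np.sin(th)+p[:,1]*np.cos(th)]
    print(' rim pts',len(p),'x box-frame',np.percentile(q[:,0],[1,5]),'y',np.percentile(q[:,1],[1,99]))
    fr=p[q[:,0]<np.percentile(q[:,0],1)+.012]
    print('  front fit',np.polyfit(fr[:,1],fr[:,0],1), 'y ext',fr[:,1].min(),fr[:,1].max())
E
```

```text
t: 7.15
eef_pos: [0.4701, 0.202, 0.2695]
tool_rot: [0.0, 0.735, 0.678, 0.001]
contact_force: [-0.3, 0.2, -1.3]
gripper_width: 0.652
grasp_force: 0.0
row [0.05, 3.01, -3.04] spin 0.0 tcp [0.4701 0.202  0.2695] yaw -0.081 q7 -0.54 t 7.15
w bar 1230 ((600.1590576171875, 195.26123046875), (68.85527801513672, 12.502812385559082), 85.84393310546875)
 rim pts 4938 x box-frame [0.37811079 0.37887173] y [0.07782272 0.40665668]
  front fit [0.08424527 0.38186272] y ext 0.04655843702347076 0.37439706878148205
t bar 278 ((459.0117492675781, 112.38847351074219), (373.87298583984375, 61.81255340576172), 29.85590362548828)
 rim pts 557 x box-frame [0.37880384 0.37932491] y [0.07578936 0.24390218]
  front fit [0.10672208 0.37903227] y ext 0.019141886243573387 0.21731207769723573
```

View pics/w4.png

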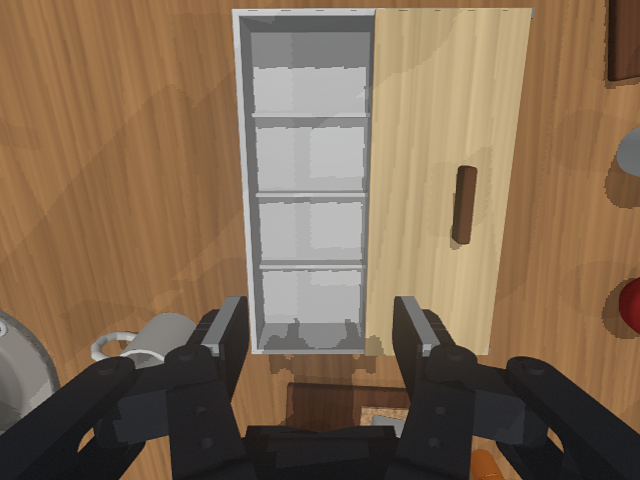

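The open box's front rim runs from (235,10) to (250,350), with its four bays clear at column ~310. I put the box centre at about (0.461, 0.206) and its yaw at −0.082. Next I go above the square pot.

```bash
cat >> go.py <<'E'
E
python3 go.py 0.5275 -0.108 0.2 -0.33
```

```text
row [-30.34, 8.33, 6.78] spin 0.249 tcp [0.4693 0.2012 0.2676] yaw -0.081 q7 -0.54 t 7.25
```

```bash
python3 -m jog '[[-3,0.8,0,0],[-6.5,1.8,0,0.05],[-10,2.8,0,0.1],[-13.5,3.7,0,0.15],[-17,4.7,1,0.2],[-20.5,5.6,2,0.25],[-24,6.6,3.5,0.25],[-27,7.4,5,0.25],[-29,8,6.3,0.25],[-30.3,8.3,6.8,0.25],[-30.3,8.3,6.8,0.25],[-30.3,8.3,6.8,0.25],[-30.3,8.3,6.8,0.25]]' -0.4
python3 - <<'E'
from m import *; from go import *
c=cam('wrist','w5'); lids(c,y1=.05); go(.5275,-.108,0,-.33)
E
```

```text
t: 8.33
eef_pos: [0.5276, -0.1062, 0.2]
tool_rot: [-0.0, 0.814, 0.581, -0.0]
contact_force: [0.1, -0.5, -0.0]
gripper_width: 0.698
grasp_force: 0.0
z 0.072 mean [0.5256 0.0407] rect [497.3  44.9] [ 16.6 224.6] 85.6 [188 179 163] [ 63   0 322  91]
z 0.0509 mean [0.3055 0.0239] rect [306.1  25.9] [28.   4.6] 70.2 [136 134 130] [  0 132  10  38]
z 0.0668 mean [ 0.5283 -0.1047] rect [ 527.7 -105.8] [46.4 45.7] 72.3 [190 192 196] [293 189  58  59]
z 0.0558 mean [ 0.6571 -0.1795] rect [ 657.5 -180.5] [37.3 37.2] 62.6 [235 151  70] [472 226  49  46]
z 0.0648 mean [ 0.5097 -0.1853] rect [ 509. -187.] [40.2 57.8] 2.2 [179 182 185] [300 274  64  74]
z 0.0557 mean [ 0.6443 -0.275 ] rect [ 645.4 -276.4] [35.8 37.7] 57.8 [231 146  66] [481 328  47  42]
z 0.0726 mean [ 0.4942 -0.2699] rect [ 493.7 -271.9] [38.1 36.8] 70.8 [134 135 137] [325 371  42  53]
row [-0.22, 0.05, 20.04] spin 0.001 tcp [ 0.5278 -0.1058  0.2004] yaw -0.329 q7 -0.05 t 8.3833
```

View pics/w5.png

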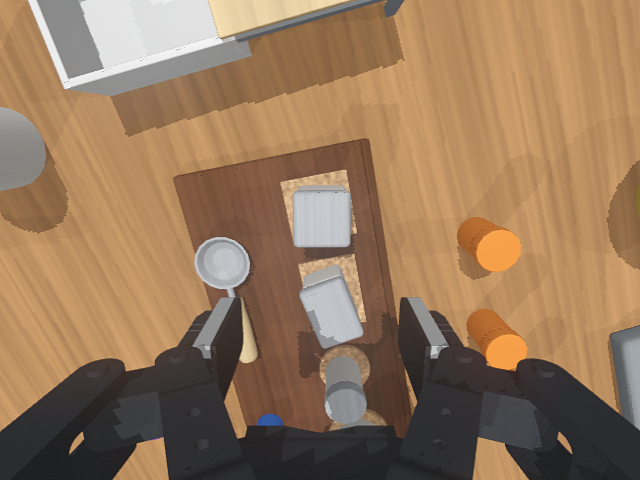

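The square pot is at (322,217), aligned with the fingers. I'll descend and grasp it.

```bash
python3 -m jog '[[0,0,3,-0.02],[0,0,6.5,-0.02],[0,0,10,-0.02],[0,0,13,-0.02],[0,0,15.5,-0.02],[0,0,17.5,-0.02],[0,0,19,-0.02],[0,0,19.8,-0.02],[0,0,19.8,-0.02],[0,0,19.8,-0.02]]' -0.4
python3 -m jog '[[0,0,0,0],[0,0,0,0],[0,0,0,0],[0,0,0,0],[0,0,0,0],[0,0,0,0]]' 1 40
python3 go.py 0.4709 0.3266 0.12 -.082
```

```text
t: 9.22
eef_pos: [0.5281, -0.1064, 0.0029]
tool_rot: [-0.0, 0.808, 0.589, 0.0]
contact_force: [0.5, 0.2, -0.9]
gripper_width: 0.701
grasp_force: 0.0
t: 9.72
eef_pos: [0.529, -0.1069, 0.0038]
tool_rot: [0.001, 0.808, 0.589, 0.001]
contact_force: [-0.3, 0.0, 8.4]
gripper_width: 0.533
grasp_force: 41.8
row [39.52, -18.76, -11.61] spin -0.229 tcp [ 0.529  -0.1069  0.0038] yaw -0.311 q7 0.17 t 9.7167
```

```bash
python3 -m jog '[[0,0,-1,0],[0,0,-3,0],[0,0,-5.5,0],[0,0,-8.5,0],[0,0,-11,0],[2,-1,-12,-0.01],[5,-2.4,-12,-0.03],[8.5,-4,-12,-0.05],[12,-5.7,-12,-0.07],[15.5,-7.3,-12,-0.1],[19,-9,-12,-0.12],[22.5,-10.7,-12,-0.14],[26,-12.3,-12,-0.16],[29.5,-14,-12,-0.18],[33,-15.7,-12,-0.2],[36,-17.1,-12,-0.22],[38.2,-18.1,-12,-0.23],[39.3,-18.7,-12,-0.23],[39.5,-18.8,-12,-0.23],[39.5,-18.8,-12,-0.23]]'
python3 go.py 0.4709 0.3266 -0.006 -.082
```

```text
t: 11.38
eef_pos: [0.4695, 0.3258, 0.1226]
tool_rot: [0.0, 0.735, 0.678, -0.0]
contact_force: [0.5, -0.6, -0.2]
gripper_width: 0.533
grasp_force: 41.3
row [0.1, 0.13, 12.86] spin 0.001 tcp [0.4695 0.3258 0.1226] yaw -0.081 q7 -0.59 t 11.3833
```

```bash
python3 -m jog '[[0.1,0.1,2,0],[0.1,0.1,4.5,0],[0.1,0.1,7,0],[0.1,0.1,9.3,0],[0.1,0.1,11,0],[0.1,0.1,12,0],[0.1,0.1,12.5,0],[0.1,0.1,12.7,0],[0.1,0.1,12.7,0],[0.1,0.1,12.7,0]]'
python3 - <<'E'
from go import *
go(.4709,.3266,-.006,-.082); c=cam('wrist','w6')
E
```

```text
t: 12.22
eef_pos: [0.4715, 0.3274, -0.0035]
tool_rot: [0.0, 0.735, 0.678, 0.001]
contact_force: [-0.3, 0.4, -0.8]
gripper_width: 0.537
grasp_force: 41.2
row [-0.09, -0.05, 0.25] spin 0.0 tcp [ 0.4715  0.3274 -0.0035] yaw -0.082 q7 -0.5 t 12.2167
```

View pics/w6.png

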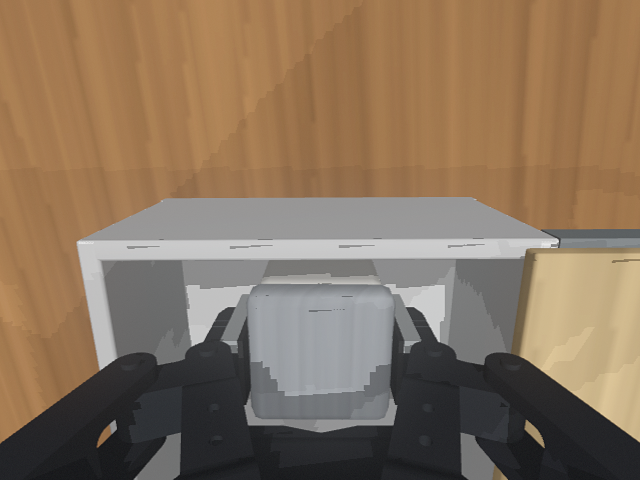

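The pot at (320,350) sits centred in the left bay. I'll lower the last 3 mm, release and rise.

```bash
python3 -m jog '[[0,0,0.15,0],[0,0,0.3,0],[0,0,0.3,0],[0,0,0.3,0]]'
python3 -m jog '[[0,0,0,0],[0,0,0,0],[0,0,0,0],[0,0,0,0],[0,0,-1,0],[0,0,-3,0],[0,0,-6,0],[0,0,-9.5,0],[0,0,-13,0],[0,0,-16,0],[0,0,-18,0],[0,0,-18,0],[0,0,-18,0]]' -0.36
python3 - <<'E'
from m import *; from go import *
c=cam('wrist'); lids(c,y0=.04,y1=.4,x0=.41,x1=.53,zmin=.04,zmax=.0645); go(.5095,-.187,.15,.035)
E
```

```text
t: 12.6
eef_pos: [0.4709, 0.3278, -0.0072]
tool_rot: [-0.0, 0.735, 0.678, 0.0]
contact_force: [0.6, 0.3, 1.4]
gripper_width: 0.533
grasp_force: 41.3
t: 13.68
eef_pos: [0.4716, 0.3279, 0.1741]
tool_rot: [-0.0, 0.735, 0.678, 0.002]
contact_force: [-0.8, -1.0, -0.6]
gripper_width: 0.684
grasp_force: 0.0
z 0.0594 mean [0.4751 0.3698] rect [470.2 370. ] [  1.1 119.6] 85.7 [140 138 138] [230 167 170   6]
z 0.058 mean [0.4123 0.3412] rect [411.9 339.9] [55.8  1.4] 85.7 [112 110 109] [234 180  12  73]
z 0.0558 mean [0.4704 0.3299] rect [470.5 328.4] [46.5 45.9] 84.0 [150 153 157] [289 193  61  61]
z 0.0449 mean [0.5229 0.2423] rect [522.3 234.3] [200.7   0.7] 85.6 [115 111 107] [384 208  13 217]
row [-50.95, 8.04, 2.24] spin -0.116 tcp [0.4707 0.3273 0.1726] yaw -0.081 q7 -0.61 t 13.7333
```

```bash
python3 -m jog '[[-3,0.5,0,0],[-7,1.1,0,0],[-11,1.7,0,-0.03],[-15,2.4,0,-0.05],[-19,3,0,-0.07],[-23,3.6,0,-0.09],[-27,4.3,0,-0.116],[-31,4.9,0,-0.116],[-35,5.5,0,-0.116],[-39,6.2,0,-0.116],[-43,6.8,0,-0.116],[-46.5,7.3,0,-0.116],[-49,7.7,0,-0.116],[-50.5,8,1,-0.116],[-51,8.05,2,-0.116],[-51,8.05,2,-0.116],[-51,8.05,2,-0.116]]' -0.3
python3 - <<'E'
from m import *; from go import *
c=cam('wrist'); lids(c,y1=-.08,x1=.58); go(.5095,-.187,.003,.035)
E
```

```text
t: 15.15
eef_pos: [0.5084, -0.1862, 0.1509]
tool_rot: [-0.002, 0.695, 0.719, -0.001]
contact_force: [1.0, 1.2, -0.0]
gripper_width: 0.653
grasp_force: 0.0
z 0.0649 mean [ 0.509  -0.1858] rect [ 509.  -187.1] [40.  57.2] 2.2 [191 193 197] [293 194  60  84]
z 0.0557 mean [ 0.3121 -0.242 ] rect [ 312.5 -243.8] [38.2 24.9] 90.0 [148  88 172] [ 30 272  47  51]
z 0.0727 mean [ 0.4936 -0.2703] rect [ 493.6 -271.8] [37.  37.5] 54.9 [163 164 167] [270 316  53  62]
z 0.0619 mean [ 0.486  -0.3371] rect [ 484.9 -339.5] [16.9 47.7] 86.5 [123 124 126] [255 402  61  30]
row [-0.14, 0.07, 14.85] spin 0.002 tcp [ 0.5091 -0.1858  0.1515] yaw 0.037 q7 0.54 t 15.2
```

```bash
python3 -m jog '[[-0.1,0,3,0],[-0.1,0,6,0],[-0.1,0,9,0],[-0.1,0,11.5,0],[-0.1,0,13.5,0],[-0.1,0,14.6,0],[-0.1,0,14.8,0],[-0.1,0,14.8,0],[-0.1,0,14.8,0]]' -0.3
python3 -m jog '[[0,0,0,0],[0,0,0,0],[0,0,0,0],[0,0,0,0],[0,0,0,0],[0,0,0,0]]' 1 40
python3 go.py 0.4643 0.246 0.125 -.082
```

```text
t: 15.95
eef_pos: [0.5107, -0.1882, 0.0056]
tool_rot: [0.001, 0.694, 0.72, 0.001]
contact_force: [-0.3, -0.6, 0.5]
gripper_width: 0.651
grasp_force: 0.0
t: 16.45
eef_pos: [0.5108, -0.1886, 0.0059]
tool_rot: [0.001, 0.695, 0.719, 0.001]
contact_force: [-0.6, 0.5, 7.6]
gripper_width: 0.465
grasp_force: 41.4
row [43.59, -3.1, -11.92] spin 0.117 tcp [ 0.5108 -0.1886  0.0059] yaw 0.035 q7 0.69 t 16.45
```

```bash
python3 -m jog '[[0,0,-1,0],[0,0,-3,0],[0,0,-5.5,0],[0,0,-8.5,0],[0,0,-11,0],[2.5,-0.2,-12,0],[6,-0.4,-12,0.02],[10,-0.7,-12,0.03],[14,-1,-12,0.05],[18,-1.3,-12,0.06],[22,-1.6,-12,0.07],[26,-1.9,-12,0.08],[30,-2.2,-12,0.09],[34,-2.5,-12,0.1],[38,-2.7,-12,0.117],[41,-2.9,-12,0.117],[43,-3.1,-12,0.117],[43.6,-3.1,-12,0.117],[43.6,-3.1,-12,0.117],[43.6,-3.1,-12,0.117]]'
python3 go.py 0.4643 0.246 -0.006 -.082
```

```text
t: 18.12
eef_pos: [0.4635, 0.2449, 0.1248]
tool_rot: [0.0, 0.736, 0.677, -0.0]
contact_force: [0.2, -1.4, -1.2]
gripper_width: 0.459
grasp_force: 40.7
row [0.13, 0.07, 13.08] spin -0.001 tcp [0.4635 0.2449 0.1248] yaw -0.083 q7 -0.44 t 18.1167
```

```bash
python3 -m jog '[[0.1,0,2,0],[0.1,0,4.5,0],[0.1,0,7,0],[0.1,0,9.3,0],[0.1,0,11,0],[0.1,0,12,0],[0.1,0,12.5,0],[0.1,0,12.9,0],[0.1,0,13,0],[0.1,0,13,0],[0.1,0,13,0]]'
python3 go.py 0.4643 0.246 -0.006 -.082
python3 -m jog '[[0,0,0,0],[0,0,0,0],[0,0,0,0],[0,0,0,0],[0,0,-1,0],[0,0,-3,0],[0,0,-6,0],[0,0,-9.5,0],[0,0,-13,0],[0,0,-16,0],[0,0,-18,0],[0,0,-18,0],[0,0,-18,0]]' -0.3
python3 - <<'E'
from m import *; from go import *
c=cam('wrist'); lids(c,y0=.04,y1=.4,x0=.43,x1=.52,zmin=.045,zmax=.0645); go(.4937,-.272,.15,-.082)
E
```

```text
t: 19.03
eef_pos: [0.4642, 0.2476, -0.0047]
tool_rot: [0.0, 0.736, 0.677, 0.001]
contact_force: [0.0, 0.4, -2.1]
gripper_width: 0.46
grasp_force: 40.6
row [-0.15, 0.02, 0.13] spin -0.0 tcp [ 0.4642  0.2476 -0.0047] yaw -0.082 q7 -0.3 t 19.0333
t: 20.12
eef_pos: [0.4641, 0.2477, 0.1761]
tool_rot: [-0.0, 0.735, 0.678, 0.002]
contact_force: [-0.0, -0.1, -0.5]
gripper_width: 0.652
grasp_force: 0.0
z 0.0598 mean [0.4774 0.3637] rect [475. 364.] [ 1.  89.8] 85.6 [90 90 90] [255  54 137   7]
z 0.056 mean [0.4703 0.3287] rect [470.3 328.4] [46.  46.1] 84.7 [145 148 152] [288  78  66  69]
z 0.0539 mean [0.4638 0.2501] rect [463.8 248.9] [57.2 40. ] 85.7 [150 153 157] [294 185  53  74]
row [-51.5, 7.28, 2.44] spin 0.0 tcp [0.4632 0.2473 0.1748] yaw -0.082 q7 -0.48 t 20.1667
```

Two pots are placed. Next is the slim one.

```bash
python3 -m jog '[[-3,0.4,0,0],[-7,1,0,0],[-11,1.6,0,0],[-15,2.1,0,0],[-19,2.7,0,0],[-23,3.2,0,0],[-27,3.8,0,0],[-31,4.4,0,0],[-35,5,0,0],[-39,5.5,0,0],[-43,6.1,0,0],[-46.5,6.6,0,0],[-49.5,7,0,0],[-51,7.2,1,0],[-51.5,7.3,2,0],[-51.5,7.3,2.4,0],[-51.5,7.3,2.4,0]]' -0.3
python3 - <<'E'
from m import *; from go import *
c=cam('wrist'); lids(c,y1=-.08,x1=.58); go(.4937,-.272,.006,-.082)
E
```

```text
t: 21.58
eef_pos: [0.4927, -0.2701, 0.1482]
tool_rot: [-0.002, 0.735, 0.678, -0.001]
contact_force: [0.0, 0.4, -0.2]
gripper_width: 0.651
grasp_force: 0.0
z 0.0559 mean [ 0.3122 -0.2431] rect [ 312.5 -243.7] [25.  37.5] 0.3 [147  86 173] [ 30 189  53  56]
z 0.0729 mean [ 0.4936 -0.2712] rect [ 493.8 -271.7] [36.8 37.4] 86.0 [193 195 199] [295 210  58  61]
z 0.0628 mean [ 0.4842 -0.3556] rect [ 484.1 -357.2] [50.7 51.2] 26.7 [171 173 177] [285 312  70  71]
row [-0.23, 0.09, 14.3] spin 0.001 tcp [ 0.4934 -0.2699  0.149 ] yaw -0.081 q7 0.66 t 21.6333
```

```bash
python3 -m jog '[[-0.1,0,3,0],[-0.15,0,6,0],[-0.15,0,8.5,0],[-0.15,0,11,0],[-0.15,0,12.8,0],[-0.15,0,13.7,0],[-0.15,0,13.9,0],[-0.15,0,13.9,0],[-0.15,0,13.9,0]]' -0.3
python3 -m jog '[[0,0,0,0],[0,0,0,0],[0,0,0,0],[0,0,0,0],[0,0,0,0],[0,0,0,0]]' 1 40
python3 go.py 0.4577 0.1661 0.13 -.082
```

```text
t: 22.38
eef_pos: [0.4949, -0.2735, 0.0126]
tool_rot: [0.001, 0.735, 0.678, 0.0]
contact_force: [0.4, 0.2, -0.3]
gripper_width: 0.649
grasp_force: 0.0
t: 22.88
eef_pos: [0.4949, -0.2738, 0.0129]
tool_rot: [0.001, 0.736, 0.677, 0.001]
contact_force: [-0.4, 1.3, 7.5]
gripper_width: 0.435
grasp_force: 39.6
row [43.54, -7.29, -11.73] spin -0.0 tcp [ 0.4949 -0.2738  0.0129] yaw -0.082 q7 0.8 t 22.8833
```

```bash
python3 -m jog '[[0,0,-1,0],[0,0,-3,0],[0,0,-5.5,0],[0,0,-8.5,0],[0,0,-11,0],[2.5,-0.4,-12,0],[6,-1,-12,0],[10,-1.7,-12,0],[14,-2.3,-12,0],[18,-3,-12,0],[22,-3.7,-12,0],[26,-4.3,-12,0],[30,-5,-12,0],[34,-5.7,-12,0],[38,-6.3,-12,0],[41,-6.8,-12,0],[43,-7.2,-12,0],[43.6,-7.3,-12,0],[43.6,-7.3,-12,0],[43.6,-7.3,-12,0]]'
python3 go.py 0.4577 0.1661 0.002 -.082
```

```text
t: 24.55
eef_pos: [0.457, 0.1659, 0.1318]
tool_rot: [0.0, 0.736, 0.677, -0.0]
contact_force: [0.9, -1.2, -1.6]
gripper_width: 0.432
grasp_force: 40.3
row [0.03, 0.07, 12.98] spin -0.001 tcp [0.457  0.1659 0.1318] yaw -0.083 q7 -0.28 t 24.55
```

```bash
python3 -m jog '[[0,0,2,0],[0,0,4.5,0],[0,0,7,0],[0,0,9.3,0],[0,0,11,0],[0,0,12,0],[0,0,12.5,0],[0,0,12.9,0],[0,0,13,0],[0,0,13,0],[0,0,13,0]]'
python3 go.py 0.4577 0.1661 0.002 -.082
python3 -m jog '[[0,0,0,0],[0,0,0,0],[0,0,0,0],[0,0,0,0],[0,0,-1,0],[0,0,-3,0],[0,0,-6,0],[0,0,-9.5,0],[0,0,-13,0],[0,0,-16,0],[0,0,-18,0],[0,0,-18,0],[0,0,-18,0]]' -0.3
python3 - <<'E'
from m import *; from go import *
c=cam('wrist'); lids(c,y0=.04,y1=.4,x0=.43,x1=.51,zmin=.045,zmax=.0645); go(.4842,-.3575,.15,-.082)
E
```

```text
t: 25.47
eef_pos: [0.4576, 0.1672, 0.0023]
tool_rot: [0.0, 0.736, 0.677, 0.001]
contact_force: [0.6, 1.2, -1.0]
gripper_width: 0.433
grasp_force: 40.5
row [-0.11, 0.02, 0.03] spin -0.0 tcp [0.4576 0.1672 0.0023] yaw -0.082 q7 -0.08 t 25.4667
t: 26.55
eef_pos: [0.4574, 0.1675, 0.1829]
tool_rot: [-0.0, 0.735, 0.678, 0.002]
contact_force: [0.2, -0.3, -1.1]
gripper_width: 0.649
grasp_force: 0.0
z 0.0558 mean [0.4691 0.3123] rect [469.2 312.8] [15.7 45.8] 85.4 [135 139 143] [287   0  68  28]
z 0.0539 mean [0.4638 0.2489] rect [463.7 248.3] [57.  40.1] 85.0 [152 155 160] [293  71  56  83]
z 0.062 mean [0.4572 0.1695] rect [457.1 169.1] [37.1 36.8] 82.4 [150 153 157] [296 197  49  50]
z 0.0591 mean [0.468  0.0454] rect [468.2  45.3] [ 3.  76.4] 85.0 [102 101 100] [300 350  90  19]
row [-52.06, 7.04, 3.12] spin 0.0 tcp [0.4566 0.1671 0.1817] yaw -0.082 q7 -0.35 t 26.6
```

```bash
python3 -m jog '[[-3,0.4,0,0],[-7,0.9,0,0],[-11,1.5,0,0],[-15,2,0,0],[-19,2.6,0,0],[-23,3.1,0,0],[-27,3.7,0,0],[-31,4.2,0,0],[-35,4.8,0,0],[-39,5.3,0,0],[-43,5.8,0,0],[-46.5,6.3,0,0],[-50,6.8,0,0],[-51.5,7,1,0],[-52.1,7.1,2,0],[-52.1,7.1,3.0,0],[-52.1,7.1,3.0,0],[-52.1,7.1,3,0]]' -0.6
python3 - <<'E'
from m import *; from go import *
c=cam('wrist'); lids(c,y1=-.08,x1=.58); go(.4842,-.3575,.003,-.082)
E
```

```text
t: 28.1
eef_pos: [0.4846, -0.3557, 0.1499]
tool_rot: [-0.002, 0.735, 0.678, -0.0]
contact_force: [0.3, 0.7, 1.2]
gripper_width: 0.798
grasp_force: 0.0
z 0.0559 mean [ 0.3122 -0.2442] rect [ 312.7 -243.8] [37.5 25.4] 90.0 [141  79 171] [ 6 52 58 64]
z 0.063 mean [ 0.4841 -0.3566] rect [ 483.8 -357.5] [50.9 51.1] 87.6 [194 196 200] [283 200  76  75]
row [-0.17, -0.06, 14.78] spin 0.002 tcp [ 0.4851 -0.356   0.1508] yaw -0.08 q7 0.86 t 28.15
```

```bash
python3 -m jog '[[-0.1,-0.1,3,0],[-0.15,-0.1,6,0],[-0.15,-0.1,9,0],[-0.15,-0.1,11.5,0],[-0.15,-0.1,13.5,0],[-0.15,-0.1,14.6,0],[-0.15,-0.1,14.9,0],[-0.15,-0.1,14.9,0],[-0.15,-0.1,14.9,0]]' -0.6
python3 -m jog '[[0,0,0,0],[0,0,0,0],[0,0,0,0],[0,0,0,0],[0,0,0,0],[0,0,0,0]]' 1 40
python3 go.py 0.4511 0.0854 0.125 -.082
```

```text
t: 28.9
eef_pos: [0.4848, -0.3598, 0.0038]
tool_rot: [0.001, 0.735, 0.678, 0.0]
contact_force: [0.7, -0.2, -0.4]
gripper_width: 0.8
grasp_force: 0.0
t: 29.4
eef_pos: [0.4849, -0.3601, 0.0041]
tool_rot: [0.001, 0.736, 0.678, 0.001]
contact_force: [-0.2, 2.0, 6.9]
gripper_width: 0.594
grasp_force: 41.2
row [44.12, -6.99, -12.13] spin -0.0 tcp [ 0.4849 -0.3601  0.0041] yaw -0.082 q7 0.99 t 29.4
```

```bash
python3 -m jog '[[0,0,-1,0],[0,0,-3,0],[0,0,-5.5,0],[0,0,-8.5,0],[0,0,-11,0],[2.5,-0.4,-12,0],[6,-1,-12,0],[10,-1.6,-12,0],[14,-2.2,-12,0],[18,-2.9,-12,0],[22,-3.5,-12,0],[26,-4.1,-12,0],[30,-4.8,-12,0],[34,-5.4,-12,0],[38,-6,-12,0],[41,-6.5,-12,0],[43.2,-6.9,-12,0],[44,-7,-12,0],[44,-7,-12,0],[44,-7,-12,0]]'
python3 go.py 0.4511 0.0844 -0.006 -.082
```

```text
t: 31.07
eef_pos: [0.4502, 0.084, 0.1228]
tool_rot: [0.0, 0.736, 0.677, 0.0]
contact_force: [-1.0, 0.0, -1.4]
gripper_width: 0.599
grasp_force: 42.1
row [0.05, 0.09, 12.88] spin -0.0 tcp [0.4502 0.084  0.1228] yaw -0.082 q7 -0.04 t 31.0667
```

```bash
python3 -m jog '[[0,0,2,0],[0,0,4.5,0],[0,0,7,0],[0,0,9.3,0],[0,0,11,0],[0,0,12,0],[0,0,12.5,0],[0,0,12.9,0],[0,0,13,0],[0,0,13,0],[0,0,13,0]]'
python3 -m jog '[[0,0,0,0],[0,0,0,0],[0,0,0,0],[0,0,0,0],[0,0,-1,0],[0,0,-3,0],[0,0,-6,0],[0,0,-9.5,0],[0,0,-13,0],[0,0,-16,0],[0,0,-18,0],[0,0,-18,0],[0,0,-18,0]]' -0.5
python3 - <<'E'
from m import *; from go import *
c=cam('wrist'); lids(c,y0=.04,y1=.4,x0=.415,x1=.51,zmin=.045,zmax=.0645); go(.6006,.1915,.19,-.082)
t=cam('top','t7')
E
```

```text
t: 31.98
eef_pos: [0.4507, 0.0843, -0.0066]
tool_rot: [0.0, 0.736, 0.677, 0.001]
contact_force: [-1.7, -2.0, 3.3]
gripper_width: 0.595
grasp_force: 42.1
t: 33.07
eef_pos: [0.451, 0.0857, 0.1736]
tool_rot: [-0.0, 0.735, 0.678, 0.002]
contact_force: [-0.3, -0.0, -0.9]
gripper_width: 0.751
grasp_force: 0.0
z 0.0539 mean [0.4619 0.2275] rect [462.1 228. ] [18.4 40. ] 85.7 [152 156 161] [290   0  61  32]
z 0.062 mean [0.4572 0.1686] rect [457.4 168.7] [37.  36.9] 85.4 [162 165 170] [293  80  55  58]
z 0.052 mean [0.4503 0.0877] rect [450.3  86.8] [50.9 51.2] 86.3 [161 164 168] [286 189  68  67]
z 0.0589 mean [0.4595 0.0461] rect [460.3  45.9] [ 1.8 90.8] 85.5 [141 139 139] [278 269 118  12]
row [11.8, 14.14, -1.72] spin 0.001 tcp [0.4501 0.0854 0.1726] yaw -0.081 q7 -0.14 t 33.1167
```

View pics/t7.png

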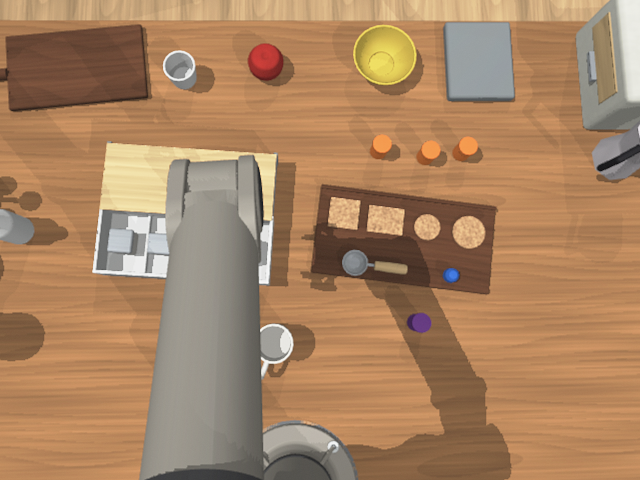

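The coasters are empty, and wrist depths put the lids at the standing heights (52, 62, 54 and 56 mm). The cover is still fully back. Now I'll shut it.

```bash
python3 -m jog '[[1.5,1.8,0,0],[4,4.8,0,0],[6.5,7.8,0,0],[9,10.8,0,0],[11,13.2,0,0],[11.8,14.1,1,0],[11.8,14.1,4,0],[11.8,14.1,7,0],[11.8,14.1,9.5,0],[11.8,14.1,11.3,0],[11.8,14.1,12.1,0],[11.8,14.1,12.3,0],[11.8,14.1,12.3,0],[11.8,14.1,12.3,0]]' -0.2
python3 -m jog '[[0,0,0,0],[0,0,0,0],[0,0,0,0],[0,0,0,0],[0,0,0,0],[0,0,0,0],[0,0,0,0]]' 1 40
python3 go.py 0.481 0.2013 0.049 -.082
```

```text
t: 34.33
eef_pos: [0.601, 0.1906, 0.0502]
tool_rot: [0.0, 0.736, 0.677, 0.0]
contact_force: [0.7, -0.3, 0.3]
gripper_width: 0.599
grasp_force: 0.0
t: 34.92
eef_pos: [0.6007, 0.1911, 0.0504]
tool_rot: [-0.0, 0.735, 0.678, 0.001]
contact_force: [-1.7, -0.1, 6.9]
gripper_width: 0.132
grasp_force: 40.9
row [0.04, -12.02, 0.14] spin 0.0 tcp [0.6007 0.1911 0.0504] yaw -0.082 q7 0.01 t 34.9167
```

```bash
python3 -m jog '[[0,-0.5,0,0],[0,-1.3,0,0],[0,-2.3,0,0],[0,-3.4,0,0],[0,-4.5,0,0],[0,-5.6,0,0],[0,-6.7,0,0],[0,-7.8,0,0],[0,-8.9,0,0],[0,-10,0,0],[0,-10.8,0,0],[0,-11.4,0,0],[0,-11.7,0,0],[0,-11.7,0,0],[0,-11.7,0,0]]'
python3 -m jog '[[0,-0.2,0,0],[0,-0.4,0,0],[0,-0.5,0,0],[0,-0.5,0,0],[0,-0.5,0,0]]'
python3 go.py 0.481 0.2013 0.049 -.082
```

```text
t: 36.17
eef_pos: [0.483, 0.2003, 0.0503]
tool_rot: [-0.0, 0.735, 0.678, 0.0]
contact_force: [-2.2, -0.9, 13.8]
gripper_width: 0.127
grasp_force: 41.9
t: 36.58
eef_pos: [0.4812, 0.2004, 0.0504]
tool_rot: [0.002, 0.736, 0.677, 0.002]
contact_force: [6.5, -2.3, 2.1]
gripper_width: 0.126
grasp_force: 40.4
row [0.09, -0.03, 0.14] spin -0.0 tcp [0.4812 0.2004 0.0504] yaw -0.082 q7 -0.06 t 36.5833
```

```bash
python3 -m jog '[[0,-0.1,0,0],[0,-0.2,0,0],[0,-0.2,0,0],[0,-0.2,0,0]]'
python3 -m jog '[[0,0,0,0],[0,0,0,0],[0,0,0,0],[0,0,0,0],[0,0,0,0],[0,0,-2,0],[0,0,-5,0],[0,0,-8,0],[0,0,-11,0],[0,0,-14,0],[0,0,-16,0],[0,0,-16,0],[0,0,-16,0]]' -0.2
python3 - <<'E'
from go import *
c=cam('wrist','w9'); P=cloud(c)
b=P[(P[...,2]>.085)&(P[...,2]<.11)&(P[...,1]>.1)&(P[...,1]<.3)&(P[...,0]>.4)&(P[...,0]<.65)]
r=cv2.minAreaRect((b[:,:2]*1000).astype(np.float32)); print(r,'opening',(np.array(r[0])-[461,206.2])@[.9966,-.082]-20, bot.get_obs()['t'])
E
```

```text
t: 36.92
eef_pos: [0.4812, 0.2004, 0.0504]
tool_rot: [0.004, 0.736, 0.677, 0.004]
contact_force: [14.4, -1.9, -7.4]
gripper_width: 0.126
grasp_force: 39.5
t: 38.0
eef_pos: [0.4768, 0.2015, 0.2101]
tool_rot: [-0.0, 0.735, 0.678, 0.001]
contact_force: [-0.5, -0.1, -0.2]
gripper_width: 0.599
grasp_force: 0.0
((480.9093017578125, 204.3460693359375), (69.26713562011719, 11.960726737976074), 85.25352478027344) opening -0.006367553710937557 38.05
```

View pics/w9.png

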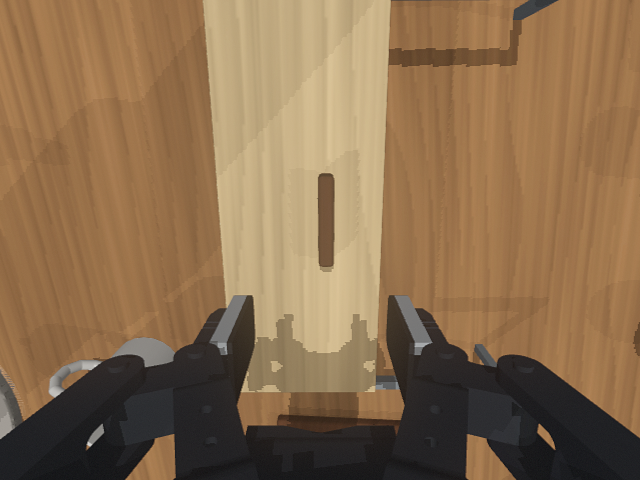

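The cover hides the whole box, from column 210 to 388, with the bar at (326,220). It is shut: the measured opening is about 0 mm and it pressed on the stop with 14 N. The robot is clear of everything, so I'm handing in.

```bash
python3 -c "
from station import bot
print(bot.hand_in())"
```

```text
the job is handed in; nothing more can be done
None
```

All four pots are upright in the box, one per bay in their original order (square, oblong, slim, wide), the cover is fully shut, and the job was handed in at about 38 s with no verdict returned.

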